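# Shut off the bare air line

## Task

One of the air lines on the panel has no coupling on its outlet: turn that line's knob clockwise until you feel it come up against its seat, then nip it about ten degrees further - clearly past first contact, but never more than about fifteen, or the soft seat is ruined. When it is shut, vent the line by pressing its own bleed button fully down for about a second, then let go. Do not touch the other valves, and leave the things lying around the panel where they are.

Things in the scene. Friction and masses are not known exactly. Their poses are not given: they have to be found in the camera images.
- panel: fixed air panel: dark steel plate 200 x 360 mm, 8 mm thick, with five valve modules side by side along its y, 62 mm apart (6 mm gaps); on its -x edge a steel supply pipe with a round gauge at the +y end, 99 mm high. Origin: centre of the plate's underside, on the table; z up, outlets point to its +x
- v_bare: the valve to be shut, one of the three inner ones: aluminium block 130 x 56 mm, 50 mm high, on the plate; its outlet at the +x end is a bare brass stub 14 mm long, the other four carry long stepped couplings. Origin: centre of its underside; x towards the outlet, z up. Its knob axis is 25 mm to -x of the origin, its bleed button 42 mm to +x
- knob_v_bare_grip (a point): knob of v_bare: black bar 42 mm long (its x), 14 mm thick (its y), flanks upright from 14 to 44 mm above the block, on a 40 mm disc. Point on the turning axis, 11 mm below the bar's top; z up. Shuts clockwise seen from above: turns easily (about 0.04 N m) for 0.25 to 1.15 rad from its start, then meets a soft seat at an angle that cannot be seen or known beforehand
- poppet (a joint): how far the poppet hidden in v_bare is pressed into its soft seat, m: 0 until the knob meets the seat, then 0.004 per radian of knob. The seat resists with 0.2 N m plus 0.6 N m per radian and stays where it is left. 0.0007 m is a proper ten-degree nip; over 0.00125 m ruins it. Noise is as large as these values: judge by the knob's torque
- bleed_v_bare (a joint): travel of v_bare's bleed button, m: 0 up, 0.006 fully down (6 N there); springs back up
- bleed_v_bare_top (a point): centre of the top of v_bare's bleed button: steel, 20 mm diameter, in a dark round housing on the block, 67 mm to +x of the knob's axis; pressed straight down
- v_end_a: a coupled valve module, to be left alone: aluminium block 130 x 56 mm, 50 mm high, same build as v_bare (black bar knob, steel bleed button) but with a 57 mm long stepped steel coupling on the outlet at its +x end. Origin: centre of its underside; z up, x towards the outlet
- knob_v_end_a_grip (a point): the knob of v_end_a, same shape and place as v_bare's (42 mm bar along its x, 14 mm thick, point on the axis 11 mm below its top); its bar may point any way from along the module to across it. It turns at a touch
- v_a: a coupled valve module, to be left alone: aluminium block 130 x 56 mm, 50 mm high, same build as v_bare (black bar knob, steel bleed button) but with a 57 mm long stepped steel coupling on the outlet at its +x end. Origin: centre of its underside; z up, x towards the outlet
- knob_v_a_grip (a point): the knob of v_a, same shape and place as v_bare's (42 mm bar along its x, 14 mm thick, point on the axis 11 mm below its top); its bar may point any way from along the module to across it. It turns at a touch
- v_b: a coupled valve module, to be left alone: aluminium block 130 x 56 mm, 50 mm high, same build as v_bare (black bar knob, steel bleed button) but with a 57 mm long stepped steel coupling on the outlet at its +x end. Origin: centre of its underside; z up, x towards the outlet
- knob_v_b_grip (a point): the knob of v_b, same shape and place as v_bare's (42 mm bar along its x, 14 mm thick, point on the axis 11 mm below its top); its bar may point any way from along the module to across it. It turns at a touch
- v_end_b: a coupled valve module, to be left alone: aluminium block 130 x 56 mm, 50 mm high, same build as v_bare (black bar knob, steel bleed button) but with a 57 mm long stepped steel coupling on the outlet at its +x end. Origin: centre of its underside; z up, x towards the outlet
- knob_v_end_b_grip (a point): the knob of v_end_b, same shape and place as v_bare's (42 mm bar along its x, 14 mm thick, point on the axis 11 mm below its top); its bar may point any way from along the module to across it. It turns at a touch
- tray: loose grey plastic finds tray 150 x 110 mm, 35 mm high, with two loose sherds in it, beside the panel; bystander. Origin: centre of its underside
- brush: loose brush 170 mm long, 20 mm thick, lying beside the panel; bystander. Origin: centre of its underside, along x
- jar: loose glass jar 60 mm across, 85 mm high, standing beside the panel; bystander. Origin: centre of its underside

How it is judged (in metres and radians):
On the way, in this order (a step that is already met when the one before it is completed fails the run):
1. the knob of the bare line is nipped onto its seat (poppet 0.2 to 1.25 mm in) (value of joint poppet between 0.0002 and 0.00125 m), for 0.2 s.
2. the line's bleed button is pressed down by at least 4.5 mm of its 6 mm for 0.5 s while the valve is shut (all of step 1 and value of joint bleed_v_bare above 0.0045 m), for 0.5 s.
At the end, for the whole second after the job is handed in: the valve of the bare line is nipped onto its seat (poppet 0.2 to 1.25 mm in, 3 to 18 degrees of knob past first contact), its bleed button is up again (under 1 mm), the other valves are untouched and the things around have not moved (all of step 1 and value of joint bleed_v_bare below 0.001 m).
It fails at once if the soft seat is overtightened (more than 18 degrees past first contact) (value of joint poppet above 0.00125 m).
It fails at once if the bleed button is pressed before the valve is shut (value of joint bleed_v_bare above 0.003 m and value of joint poppet below 0.00015 m).
It fails at once if another valve is touched (over 1 N) (contact force between any of the arm, the fingers and v_end_a above 1 N or contact force between any of the arm, the fingers and v_a above 1 N or contact force between any of the arm, the fingers and v_b above 1 N or contact force between any of the arm, the fingers and v_end_b above 1 N).
It fails at once if the tray, brush or jar is moved by over 15 mm (distance of any of tray, brush, jar from where it was at the start of the episode above 0.015 m).
It also fails if it takes over 67 s, if anything falls off the work surface, if the arm or the gripper's body presses on something with over 40 N, if the wrist force passes 120 N, or if a joint passes its speed limit or range.

## Robot

A 6-joint arm with a two-finger parallel gripper is mounted at the origin on the work surface. World frame = base frame: x ahead of the robot, y to its left, z up, the work surface at z = 0. Lengths are in mm, angles in rad, forces in N, time in s.
With the tool pointing down it reaches from about 350 to 875 mm from the base axis. Payload 4.2 kg.
Tool frame: the origin (TCP) lies at the very end of the fingers, on their centre line; the grasp point (between the pads) lies 19 mm behind it; z points along the fingers, y is the line along which they close (so a half turn about z gives the same grasp; the last joint's range is limited). The gripper opens to 85 mm and grips with 20 to 120 N. Pads are 22 mm wide; open, the fingers measure 114 mm over their backs; the gripper's body (76 mm by 85 mm) begins 54 mm behind the grasp point. The pads swing forward as they close: fully open they stand 13 mm farther back than shut.
Start: joints at [1.474, 0.385, 0.008, 0, -1.194, -0.259], TCP at [217.68, 585.845, 231.312] pointing down, gripper open.
Joint ranges: [-3.14, 3.14], [-1.21, 2.06], [-1.07, 1.41], [-3.16, 2.05], [-2.99, -0.16], [-3.1, 3.1]. Speed limits (rad/s): [2.79, 2.79, 3.14, 3.14, 3.14, 3.14].

## Interface

Orientations are given as a unit quaternion [x, y, z, w].
In Python, from bench import arm gives the robot as it stands.
- The arm moves only by the tool servo_tool, never from a script. Its argument "rows" is a list that holds one entry, the list of rows, each a list of 7 numbers: the finger opening in mm, from 0 to 85.4, then the shift along the tool's x, y, z in mm, then the turn, a rotation vector about the tool's x, y, z in rad. A call has 1 to 10 rows; each row is the pose to reach, as a shift and turn from the pose commanded when the call began, along the tool's axes at that moment; what a row does not reach only later rows make up. A row lasts 1/8 s, in which the tool goes at most 62.5 mm and 10.7 degrees, less where a joint would pass 70% of its speed; a pose out of reach is approached as far as the arm can. A call with a gripper value outside its range is refused whole. The fingers move at their own pace and stop on an object; the grip force is fixed at half the most. Time passes only in rows, so rows that repeat a pose let the fingers close. It gives the time, the measured TCP pose, the force, the opening and the grip force at its end, in the units of the state.
- arm.read_state(): the state, without advancing time (a new reading comes with each control period).
- arm.get_image(name): name is "scene" or "top"; returns the picture (420x560x3 uint8, red, green, blue); there is no depth.
- arm.camera_params(name): a dict with "intrinsics" (3x3 intrinsics, pixels), "R" (3x3) and "t" (3): a world point X has camera coordinates R X + t. Camera axes: x right, y down, z forward; pixel columns grow to the right and rows downward; lengths in mm; the calibration is good to about 2 mm. A picture is of the moment at which its call begins. camera_params takes no time and is no camera call.
- arm.job_done(): hands the job in; it is judged then, once.
The state is a dict: "clock": time; "joints": joint angles; "joint_vel": joint speeds; "joint_efforts": joint torques, N m; "position": TCP position; "ee_rot": TCP orientation; "contact_force": force on the tool from outside, world axes, zero at the start; "wrist_torque": the same for the moment, N m; "gripper_width": finger opening in mm; "grasp_force": force on a finger pad.
Only numpy, scipy, OpenCV 4.12 (cv2) and the standard library are available. Lean on these libraries where they do the work, as an engineer would, in place of code of your own. Each camera call takes 0.05 s, during which the arm holds its last target. There are 200 camera calls.

## Working session

There is one attempt and no reset: what is moved stays moved. The work goes in short steps, Python scripts to look and compute and a tool call to move; the robot and the scene stay as the last step left them, time stands still between calls to the robot, and variables do not carry over. Pictures are saved under pics/ and viewed, at most 10 in all, crops included, and the job is handed in when it is done.

Besides the shell and the picture viewer there is one more tool, called after "Call:" as a command line: name --argument value ..., lists and objects as JSON in quotes. servo_tool: Moves the arm, as the interface text tells. Its arguments: {"type":"object","properties":{"rows":{"type":"array"}},"required":["rows"]}

```bash
mkdir -p pics
python3 - <<'E'
from bench import arm
import cv2,numpy as np
for n in("top","scene"):
    im=arm.get_image(n); cv2.imwrite(f"pics/{n}0.png",im[:,:,::-1]); p=arm.camera_params(n)
    print(n,np.round(p["intrinsics"],1).tolist(),np.round(p["R"],4).tolist(),np.round(p["t"],1).tolist())
print(arm.read_state())
E
```

```text
top [[473.7, 0.0, 274.5], [0.0, 473.7, 210.8], [0.0, 0.0, 1.0]] [[0.0252, -0.9997, 0.0077], [-0.9945, -0.0259, -0.1017], [0.1019, -0.0051, -0.9948]] [45.3, 590.3, 1424.0]
scene [[412.8, 0.0, 283.5], [0.0, 412.8, 215.6], [0.0, 0.0, 1.0]] [[-0.855, 0.5186, 0.0013], [0.424, 0.7004, -0.5741], [-0.2986, -0.4904, -0.8188]] [459.3, -230.8, 1422.0]
{'clock': 0.1, 'joints': array([ 1.47360416e+00,  3.85520205e-01,  6.77370288e-03, -4.09152567e-04,
       -1.19397828e+00, -2.58606025e-01]), 'joint_vel': array([ 0.0015557 , -0.0025538 ,  0.00425398,  0.00076129,  0.00069662,
       -0.00049866]), 'joint_efforts': array([ 1.99385054e-04, -3.93322778e+01,  1.88928062e+01,  4.19791952e+00,
       -2.60388078e-03,  5.70805909e-06]), 'position': array([217.51897032, 585.38880054, 230.3147042 ]), 'ee_rot': array([ 9.84203813e-01, -1.77036403e-01, -1.11796393e-04,  9.76416869e-04]), 'contact_force': array([-0.26190806,  0.03855491, -0.55056301]), 'wrist_torque': array([-0.02914524, -0.04795818,  0.00108827]), 'grasp_force': 0.0, 'gripper_width': 85.79557917231735}
```

View pics/top0.png

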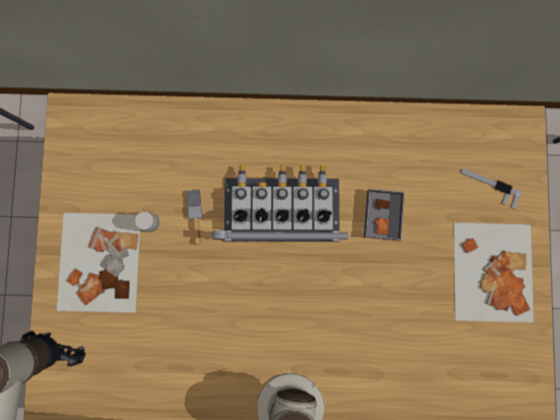

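View pics/scene0.png

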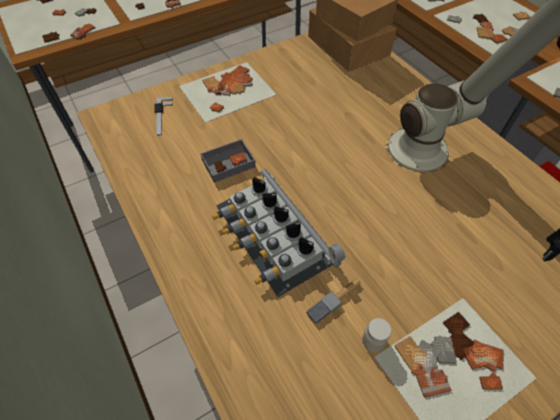

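Top view: the short stub is on the second module from the left, near (263,185), with knobs near row 215. I'll zoom both views.

Run:
```python
import cv2,numpy as np
a=cv2.imread("pics/top0.png")[155:250,205:355]; b=cv2.imread("pics/scene0.png")[165:300,205:355]
cv2.imwrite("pics/ct.png",cv2.resize(a,None,fx=5.3,fy=5.3,interpolation=cv2.INTER_CUBIC))
cv2.imwrite("pics/cs.png",cv2.resize(b,None,fx=4.4,fy=4.4,interpolation=cv2.INTER_CUBIC))
```

```text
(no output)
```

View pics/ct.png

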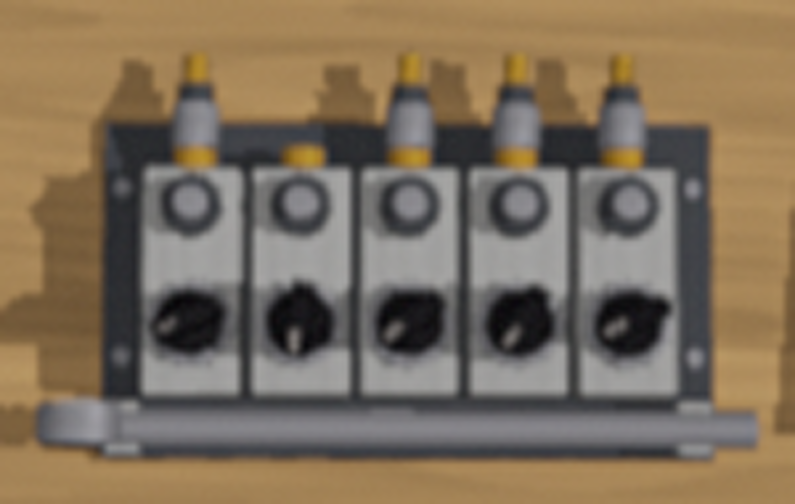

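View pics/cs.png

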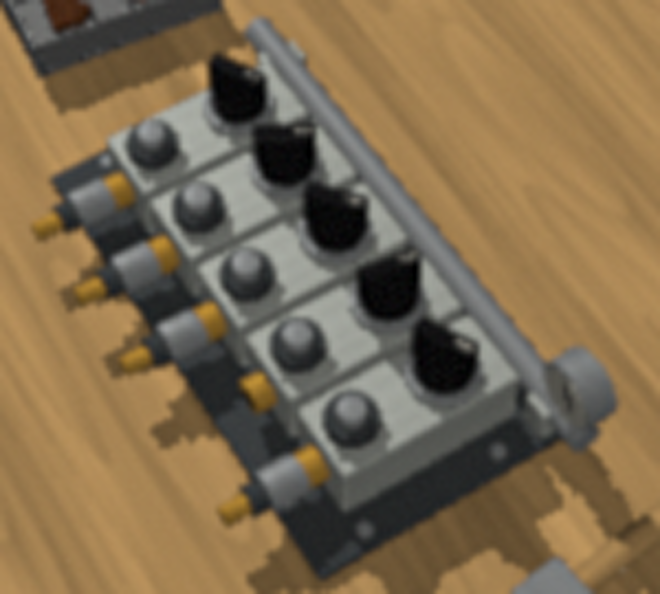

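The bare module is second from the gauge (+y) end, and its bar lies along the module (indicator toward -x). Next I'll measure the block tops at z=58.

```bash
cat > h.py <<'E'
from bench import arm
import cv2,numpy as np
def P(n):
    p=arm.camera_params(n); return [np.array(p[k],float) for k in("intrinsics","R","t")]
def ray(n,uv,z):
    K,R,t=P(n); c=-R.T@t; d=R.T@np.linalg.solve(K,[*uv,1]); return c+d*(z-c[2])/d[2]
def proj(n,X):
    K,R,t=P(n); q=K@(R@np.array(X,float)+t); return q[:2]/q[2]
E
python3 - <<'E'
from h import *
a=cv2.imread("pics/top0.png"); h=cv2.cvtColor(a,cv2.COLOR_BGR2HSV); S=4
x0,y0=205,155
c=cv2.resize(a[155:250,205:355],None,fx=S,fy=S,interpolation=cv2.INTER_CUBIC)
hs=cv2.cvtColor(c,cv2.COLOR_BGR2HSV)
m=((hs[...,2]>135)&(hs[...,1]<45)).astype(np.uint8)*255
m[76*S:]=0
cs,_=cv2.findContours(m,cv2.RETR_EXTERNAL,cv2.CHAIN_APPROX_NONE)
O=[]
for k in cs:
    if cv2.contourArea(k)<150*S*S: continue
    r=cv2.minAreaRect(k); b=(cv2.boxPoints(r)+.5)/S-.5+[x0,y0]
    W=np.array([ray("top",p,58) for p in b]); O.append(W.mean(0))
    print(np.round(W.mean(0),1),np.round([np.linalg.norm(W[i]-W[i-1]) for i in(1,2)],1),round(r[2],2))
O=np.array(sorted(O,key=lambda o:-o[1]))
if len(O)==5:
    s=np.polyfit(range(5),O[:,:2],1); d=-s[0]; print(s, np.linalg.norm(d)); u=d/np.linalg.norm(d)
    yaw=np.arctan2(-u[0],u[1]); o=s[1]+s[0]; ux=np.array([np.cos(yaw),np.sin(yaw)])
    kn=o-25*ux; bl=o+42*ux; print("yaw",yaw,"knob",kn,"bleed",bl)
    for n in("top","scene"):
        print(n,"knobtop",proj(n,[*kn,102]),"bleed(z70,80)",proj(n,[*bl,70]),proj(n,[*bl,80]))
    v=cv2.imread("pics/scene0.png"); v=cv2.resize(v[165:300,205:355],None,fx=4.4,fy=4.4)
    t=cv2.resize(a[155:250,205:355],None,fx=5.3,fy=5.3)
    for X in([*kn,102],[*bl,72],[*bl,58],*[[*(o+ux*sx*65+u*sy*28),58] for sx in(-1,1) for sy in(-1,1)]):
        cv2.circle(v,tuple(int(q) for q in (proj("scene",X)-[205,165]+.5)*4.4),3,(0,0,255),-1)
        cv2.circle(t,tuple(int(q) for q in (proj("top",X)-[205,155]+.5)*5.3),3,(0,0,255),-1)
    cv2.imwrite("pics/ov.png",np.hstack([cv2.resize(v[150:520,150:520],(400,400)),cv2.resize(t[100:440,200:540],(400,400))]))
E
```

```text
[627.2 -85.1  58. ] [52.3 72.3] 90.0
[625.1  39.1  58. ] [51.4 70. ] 90.0
[621.9 100.9  58. ] [52.9 73. ] 90.0
[624.4 -22.8  58. ] [76.1 53. ] 0.0
[621.7 162.7  58. ] [72.  53.7] 0.9
[[  1.34059623 -61.93951437]
 [621.39926748 162.8383326 ]] 61.95402036371315
yaw 0.021640256086933877 knob [597.74571724 100.35785405] bleed [664.73002978 101.80763805]
top knobtop [261.03208781 204.90156842] bleed(z70,80) [261.39539091 183.93568828] [261.32915812 183.40533321]
scene knobtop [283.68788686 228.35301887] bleed(z70,80) [262.77326852 245.95997145] [262.6244774  244.04574931]
```

View pics/ov.png

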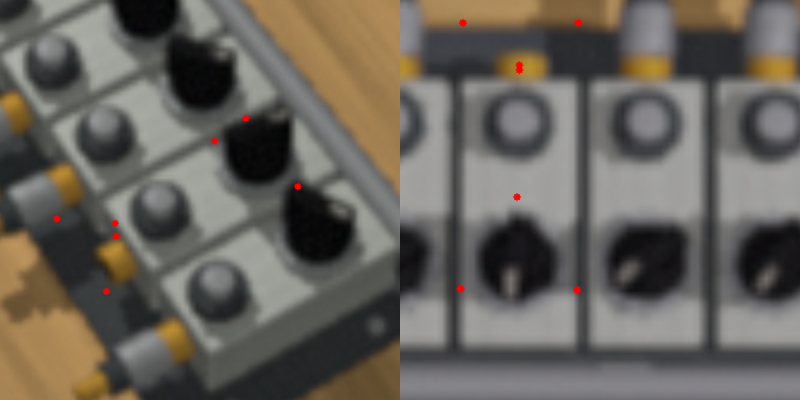

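The y fit and yaw are good, but the contour stopped at the knob shadows, so x is about 27 mm too large. I'll remeasure x from the front and rear edges and the button from both views.

Run:
```python
from h import *
def edges(z=58):
    g=cv2.cvtColor(cv2.imread("pics/top0.png"),cv2.COLOR_BGR2GRAY).astype(np.float32)
    yaw=.0216; ux=np.array([np.cos(yaw),np.sin(yaw)]); uy=np.array([-ux[1],ux[0]])
    o=np.array([594.5,101.0])
    for off in(-22,-18,18,22):
        s=np.arange(-85,86,.5); pts=np.array([proj("top",[*(o+ux*q+uy*off),z]) for q in s]).astype(np.float32)
        v=cv2.remap(g,pts[:,0][None],pts[:,1][None],cv2.INTER_LINEAR)[0]
        d=np.gradient(cv2.GaussianBlur(v[None],(9,1),0)[0])
        i=np.argmin(np.where(s>40,d,9)); j=np.argmax(np.where(s<-40,d,-9)); print("edges",off,s[j],s[i],(s[i]+s[j])/2)
    ss=np.arange(-45,46,.5)
    for q in(20,-55,45):
        pts=np.array([proj("top",[*(o+ux*q+uy*k),z]) for k in ss]).astype(np.float32)
        v=cv2.remap(g,pts[:,0][None],pts[:,1][None],cv2.INTER_LINEAR)[0]
        d=np.gradient(cv2.GaussianBlur(v[None],(9,1),0)[0])
        i=np.argmin(np.where((ss>15)&(ss<32),d,9)); j=np.argmax(np.where((ss<-15)&(ss>-32),d,-9)); print("y",q,ss[j],ss[i],(ss[i]+ss[j])/2)
edges()
a=cv2.imread("pics/top0.png"); v=cv2.imread("pics/scene0.png")
# dark knob blobs & bleed caps in top
c=cv2.resize(a[155:250,205:355],None,fx=6,fy=6,interpolation=cv2.INTER_CUBIC)
t=cv2.HoughCircles(cv2.cvtColor(c,cv2.COLOR_BGR2GRAY),cv2.HOUGH_GRADIENT,1,80,param1=80,param2=12,minRadius=18,maxRadius=36)
for q in t[0]:
    p=(q[:2]+.5)/6-.5+[205,155]
    if p[1]<205: print("circ",p,q[2],np.round(ray("top",p,78),1),np.round(ray("top",p,70),1))
m=(cv2.cvtColor(c,cv2.COLOR_BGR2GRAY)<45).astype(np.uint8)*255
for k in cv2.findContours(m,cv2.RETR_EXTERNAL,cv2.CHAIN_APPROX_NONE)[0]:
    if cv2.contourArea(k)>36*60:
        M=cv2.moments(k);p=np.array([M['m10']/M['m00'],M['m01']/M['m00']]);p=(p+.5)/6-.5+[205,155];print("dark",p,np.round(ray("top",p,85),1),cv2.contourArea(k)/36)
```

```text
edges -22 -64.5 65.0 0.25
edges -18 -64.0 64.5 0.25
edges 18 -64.0 65.0 0.5
edges 22 -63.5 64.5 0.5
y 20 -28.5 26.0 -1.25
y -55 -28.5 27.5 -0.5
y 45 -28.0 26.5 -0.75
circ [261.16666794 193.33333206] 34.3 [635.2 101.5  78. ] [636.3 101.7  70. ]
circ [281.5 193.5] 34.3 [636.2  41.   78. ] [637.4  40.8  70. ]
circ [323.16666412 193.33333206] 34.3 [640.  -83.2  78. ] [641.2 -84.1  70. ]
circ [240.33333206 193.16666794] 35.4 [634.  163.5  78. ] [635.1 164.   70. ]
circ [302.16666412 193.83333206] 35.4 [636.9 -20.6  78. ] [638.  -21.1  70. ]
dark [323.34512698 215.47013398] [573.1 -84.   85. ] 110.11111111111111
dark [282.4559184  214.95651508] [571.5  36.8  85. ] 95.69444444444444
dark [240.62643065 215.23088344] [567.5 160.   85. ] 99.77777777777777
dark [302.89022983 214.91339588] [573.2 -23.5  85. ] 96.95833333333333
dark [261.15928321 214.73398787] [570.5  99.6  85. ] 96.66666666666667
dark [227.87380008 201.80794596] [606.3 199.   85. ] 81.66666666666667
```

```bash
cat >> h.py <<'E'
from scipy.spatial.transform import Rotation as Ro
def goal(p,yaw):
    s=arm.read_state(); R=Ro.from_quat(s["ee_rot"]); G=Ro.from_euler("z",yaw)*Ro.from_euler("x",np.pi)
    print("t",round(s["clock"],2),"shift",np.round(R.inv().apply(np.array(p)-s["position"]),2),"turn",np.round((R.inv()*G).as_rotvec(),4))
    x=R.apply([1,0,0]); print("pos",np.round(s["position"],2),"yaw",round(np.arctan2(x[1],x[0]),4),"F",np.round(s["contact_force"],1),"M",np.round(s["wrist_torque"],3),"w",round(s["gripper_width"],1),"gf",round(s["grasp_force"],1))
E
python3 -c "
from h import *
goal([569.9,99.7,160],-.08)"
```

```text
t 0.1 shift [499.54 332.31  71.03] turn [ 2.000e-03  1.000e-04 -2.759e-01]
pos [217.52 585.39 230.31] yaw -0.3559 F [-0.3  0.  -0.6] M [-0.029 -0.048  0.001] w 85.8 gf 0.0
```

Call:
servo_tool --rows '[[[32, 25, 17, 0, 0, 0, -0.02], [32, 75, 50, 0, 0, 0, -0.05], [32, 135, 90, 0, 0, 0, -0.08], [32, 195, 130, 0, 0, 0, -0.12], [32, 255, 170, 0, 0, 0, -0.15], [32, 315, 210, 0, 0, 0, -0.18], [32, 375, 249, 0, 0, 0, -0.21], [32, 430, 286, 10, 0, 0, -0.24], [32, 475, 316, 20, 0, 0, -0.26], [32, 499.5, 332.3, 30, 0, 0, -0.276]]]'

```text
clock: 1.35
position: [564.1, 108.4, 203.8]
ee_rot: [0.999, -0.04, 0.0, -0.0]
contact_force: [2.1, 1.6, 0.8]
gripper_width: 32.0
grasp_force: 0.0
```

Call:
servo_tool --rows '[[[32, 0, 0, 20, 0, 0, 0], [32, 0, 0, 41, 0, 0, 0], [32, 0, 0, 41, 0, 0, 0], [32, 0, 0, 41, 0, 0, 0]]]'

```text
clock: 1.85
position: [563.5, 110.4, 163.7]
ee_rot: [0.999, -0.04, 0.0, -0.0]
contact_force: [-0.3, -0.9, 0.1]
gripper_width: 32.4
grasp_force: 0.0
```

```bash
python3 -c "
from h import *
goal([569.9,99.7,76],-.08)
im=arm.get_image('top')[:,:,::-1][130:260,190:340]; im2=arm.get_image('scene')[:,:,::-1][130:300,190:360]
cv2.imwrite('pics/b.png',np.hstack([cv2.resize(im,(400,347)),cv2.resize(im2,(347,347))]))"
```

```text
t 1.85 shift [ 7.18 10.15 87.67] turn [-0.0001 -0.001   0.0008]
pos [563.45 110.38 163.66] yaw -0.0792 F [-0.3 -0.9  0.1] M [-0.01  -0.038  0.006] w 32.4 gf 0.0
```

View pics/b.png

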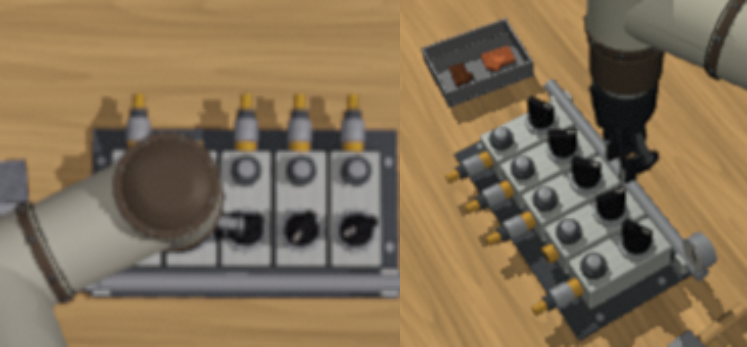

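The arm is above the panel and clear; the last row fell about 12 mm short laterally. I'll correct that, then descend.

Call:
servo_tool --rows '[[[32, 7.2, 10.1, 0, 0, 0, 0], [32, 7.2, 10.1, 25, 0, 0, 0], [32, 7.2, 10.1, 35, 0, 0, 0], [32, 7.2, 10.1, 35, 0, 0, 0], [32, 7.2, 10.1, 35, 0, 0, 0]]]'

```text
clock: 2.58
position: [570.1, 99.6, 128.8]
ee_rot: [0.999, -0.04, 0.001, -0.0]
contact_force: [-0.6, -0.2, 0.7]
gripper_width: 32.4
grasp_force: 0.0
```

```bash
python3 -c "
from h import *
goal([569.9,99.7,76],-.08)"
```

```text
t 2.58 shift [-2.700e-01 -4.000e-02  5.279e+01] turn [-0.0004 -0.0015  0.0005]
pos [570.09  99.62 128.79] yaw -0.0795 F [-0.6 -0.2  0.7] M [-0.024 -0.009 -0.025] w 32.4 gf 0.0
```

Call:
servo_tool --rows '[[[32, 0, 0, 8, 0, 0, 0], [32, 0, 0, 16, 0, 0, 0], [32, 0, 0, 22, 0, 0, 0], [32, 0, 0, 27, 0, 0, 0], [32, 0, 0, 32, 0, 0, 0], [32, 0, 0, 35, 0, 0, 0], [32, 0, 0, 35, 0, 0, 0]]]'

```text
clock: 3.45
position: [569.3, 99.4, 92.7]
ee_rot: [0.999, -0.04, -0.0, 0.0]
contact_force: [-1.0, 0.0, -0.4]
gripper_width: 32.1
grasp_force: 0.0
```

Call:
servo_tool --rows '[[[32, 0, 0, 5, 0, 0, 0], [32, 0, 0, 10, 0, 0, 0], [32, 0, 0, 15, 0, 0, 0], [32, 0, 0, 18, 0, 0, 0], [32, 0, 0, 18, 0, 0, 0]]]'

```text
clock: 4.08
position: [569.3, 99.4, 74.6]
ee_rot: [0.999, -0.04, -0.0, 0.0]
contact_force: [0.4, -0.5, -0.3]
gripper_width: 32.2
grasp_force: 0.0
```

Call:
servo_tool --rows '[[[22, 0, 0, 0, 0, 0, 0], [18, 0, 0, 0, 0, 0, 0], [16, 0, 0, 0, 0, 0, 0], [16, 0, 0, 0, 0, 0, 0]]]'

```text
clock: 4.58
position: [569.6, 100.5, 75.2]
ee_rot: [0.999, -0.04, 0.0, -0.001]
contact_force: [-1.5, 5.1, 1.3]
gripper_width: 15.9
grasp_force: 2.5
```

```bash
python3 -c "
from h import *
goal([569.9,99.7,76],-.08)"
```

```text
t 4.58 shift [ 0.35  0.79 -0.75] turn [-0.0015 -0.0008  0.0004]
pos [569.61 100.52  75.25] yaw -0.0796 F [-1.5  5.1  1.3] M [1.562 0.516 0.004] w 15.9 gf 2.5
```

Call:
servo_tool --rows '[[[16, 0, -1.2, 0, 0, 0, 0], [16, 0, -1.2, 0, 0, 0, 0], [10, 0, -1.2, 0, 0, 0, 0], [10, 0, -1.2, 0, 0, 0, 0], [10, 0, -1.2, 0, 0, 0, 0]]]'

```text
clock: 5.2
position: [569.5, 101.2, 75.4]
ee_rot: [0.999, -0.04, 0.0, -0.0]
contact_force: [-1.8, 3.9, 3.4]
gripper_width: 13.0
grasp_force: 58.5
```

```bash
python3 -c "
from h import *
goal([569.9,99.7,76],-.08)"
```

```text
t 5.2 shift [ 0.48  1.49 -0.62] turn [-0.0008 -0.0004  0.0002]
pos [569.55 101.23  75.38] yaw -0.0798 F [-1.8  3.9  3.4] M [1.261 0.688 0.   ] w 13.0 gf 58.5
```

Call:
servo_tool --rows '[[[10, -0.2, -0.8, 0, 0, 0, 0], [10, -0.2, -0.8, 0, 0, 0, 0.03], [10, -0.2, -0.8, 0, 0, 0, 0.06], [10, -0.2, -0.8, 0, 0, 0, 0.06]]]'

```text
clock: 5.7
position: [569.5, 101.4, 75.3]
ee_rot: [0.998, -0.07, 0.0, 0.0]
contact_force: [-2.3, 2.0, 4.9]
gripper_width: 13.0
grasp_force: 58.9
```

```bash
cat > m.py <<'E'
from h import *
s=arm.read_state(); goal([569.5,101.9,75.4],-.08); print("q6",s["joints"][5],"e6",s["joint_efforts"][5])
E
python3 m.py
```

```text
t 5.7 shift [-0.12 -0.52 -0.07] turn [ 0.     -0.0004 -0.0605]
pos [569.54 101.37  75.33] yaw -0.1405 F [-2.3  2.   4.9] M [ 0.473  0.57  -0.067] w 13.0 gf 58.9
q6 0.9740084386781361 e6 -0.00661737285554409
```

Call:
servo_tool --rows '[[[10, 0, 0, 0, 0, 0, 0.03], [10, 0, 0, 0, 0, 0, 0.06], [10, 0, 0, 0, 0, 0, 0.06]]]'

```text
clock: 6.08
position: [569.5, 101.4, 75.3]
ee_rot: [0.995, -0.1, 0.0, -0.0]
contact_force: [-1.4, 1.0, 4.8]
gripper_width: 13.3
grasp_force: 58.9
```

```bash
python3 m.py
```

```text
t 6.08 shift [-0.12 -0.44 -0.09] turn [-0.     -0.0003 -0.1203]
pos [569.53 101.45  75.31] yaw -0.2003 F [-1.4  1.   4.8] M [0.568 0.562 0.034] w 13.3 gf 58.9
q6 0.9140971042982357 e6 0.010052697616629303
```

Call:
servo_tool --rows '[[[10, 0, 0, 0, 0, 0, 0.03], [10, 0, 0, 0, 0, 0, 0.05], [10, 0, 0, 0, 0, 0, 0.05]]]'

```text
clock: 6.45
position: [569.6, 101.5, 75.3]
ee_rot: [0.992, -0.125, 0.0, -0.0]
contact_force: [-1.3, 2.2, 4.9]
gripper_width: 12.9
grasp_force: 58.9
```

```bash
python3 m.py
```

```text
t 6.45 shift [-0.16 -0.42 -0.08] turn [-1.000e-04 -4.000e-04 -1.702e-01]
pos [569.56 101.46  75.32] yaw -0.2502 F [-1.3  2.2  4.9] M [ 0.536  0.556 -0.022] w 12.9 gf 58.9
q6 0.8642063726893086 e6 0.004662190476665273
```

Call:
servo_tool --rows '[[[10, 0, 0, 0, 0, 0, 0.03], [10, 0, 0, 0, 0, 0, 0.05], [10, 0, 0, 0, 0, 0, 0.05]]]'

```text
clock: 6.82
position: [569.5, 101.5, 75.3]
ee_rot: [0.989, -0.15, 0.0, -0.0]
contact_force: [-2.4, 2.1, 4.6]
gripper_width: 13.1
grasp_force: 58.9
```

```bash
python3 m.py
```

```text
t 6.83 shift [-0.15 -0.38 -0.09] turn [-2.000e-04 -4.000e-04 -2.201e-01]
pos [569.54 101.49  75.31] yaw -0.3001 F [-2.4  2.1  4.6] M [ 0.595  0.615 -0.073] w 13.1 gf 58.9
q6 0.8142714258031466 e6 0.0044864734809380025
```

Call:
servo_tool --rows '[[[10, 0, 0, 0, 0, 0, 0.03], [10, 0, 0, 0, 0, 0, 0.05], [10, 0, 0, 0, 0, 0, 0.05]]]'

```text
clock: 7.2
position: [569.6, 101.6, 75.3]
ee_rot: [0.985, -0.174, 0.0, -0.0]
contact_force: [-2.6, 1.2, 5.5]
gripper_width: 13.2
grasp_force: 58.9
```

```bash
python3 m.py
```

```text
t 7.2 shift [-0.2  -0.29 -0.07] turn [-2.000e-04 -5.000e-04 -2.701e-01]
pos [569.59 101.56  75.33] yaw -0.3501 F [-2.6  1.2  5.5] M [ 0.609  0.554 -0.009] w 13.2 gf 58.9
q6 0.7642285098876074 e6 0.004406917869346216
```

Call:
servo_tool --rows '[[[10, 0, 0, 0, 0, 0, 0.025], [10, 0, 0, 0, 0, 0, 0.05]]]'

```text
clock: 7.45
position: [569.6, 101.6, 75.3]
ee_rot: [0.98, -0.199, 0.0, -0.0]
contact_force: [-2.3, 3.1, 6.0]
gripper_width: 13.2
grasp_force: 58.8
```

```bash
python3 m.py
```

```text
t 7.45 shift [-0.18 -0.25 -0.08] turn [-3.000e-04 -5.000e-04 -3.206e-01]
pos [569.57 101.6   75.32] yaw -0.4006 F [-2.3  3.1  6. ] M [0.688 0.616 0.044] w 13.2 gf 58.8
q6 0.7137050608615758 e6 0.08843353483825922
```

Call:
servo_tool --rows '[[[10, 0, 0, 0, 0, 0, 0.025], [10, 0, 0, 0, 0, 0, 0.05]]]'

```text
clock: 7.7
position: [569.6, 101.6, 75.3]
ee_rot: [0.975, -0.223, 0.0, -0.0]
contact_force: [-1.9, 3.0, 4.1]
gripper_width: 13.1
grasp_force: 58.8
```

```bash
python3 m.py
```

```text
t 7.7 shift [-0.2  -0.19 -0.08] turn [-0.0004 -0.0005 -0.3707]
pos [569.6  101.64  75.32] yaw -0.4507 F [-1.9  3.   4.1] M [0.694 0.644 0.041] w 13.1 gf 58.8
q6 0.6636610385986322 e6 0.08805919205769897
```

While moving, joint-6 effort reads a clean 0.088 N m free-turning baseline. I'll keep stepping and watch for the jump.

Call:
servo_tool --rows '[[[10, 0, 0, 0, 0, 0, 0.025], [10, 0, 0, 0, 0, 0, 0.05]]]'

```text
clock: 7.95
position: [569.6, 101.7, 75.3]
ee_rot: [0.969, -0.248, 0.0, -0.0]
contact_force: [-2.4, 2.5, 5.1]
gripper_width: 12.8
grasp_force: 58.8
```

```bash
python3 m.py
```

```text
t 7.95 shift [-0.2  -0.14 -0.07] turn [-0.0005 -0.0005 -0.4206]
pos [569.61 101.68  75.33] yaw -0.5006 F [-2.4  2.5  5.1] M [0.768 0.675 0.026] w 12.8 gf 58.8
q6 0.6137143055086912 e6 0.08811215171590447
```

Call:
servo_tool --rows '[[[10, 0, 0, 0, 0, 0, 0.025], [10, 0, 0, 0, 0, 0, 0.05]]]'

```text
clock: 8.2
position: [569.6, 101.7, 75.3]
ee_rot: [0.962, -0.272, 0.0, -0.0]
contact_force: [-2.1, 3.1, 4.5]
gripper_width: 12.7
grasp_force: 58.8
```

```bash
python3 m.py
```

```text
t 8.2 shift [-0.19 -0.08 -0.1 ] turn [-0.0005 -0.0005 -0.4705]
pos [569.62 101.73  75.3 ] yaw -0.5505 F [-2.1  3.1  4.5] M [0.749 0.608 0.007] w 12.7 gf 58.8
q6 0.563734361510136 e6 0.08817023830488324
```

Call:
servo_tool --rows '[[[10, 0, 0, 0, 0, 0, 0.025], [10, 0, 0, 0, 0, 0, 0.05]]]'

```text
clock: 8.45
position: [569.6, 101.8, 75.3]
ee_rot: [0.955, -0.296, 0.0, -0.0]
contact_force: [-1.9, 3.1, 5.5]
gripper_width: 13.0
grasp_force: 58.8
```

```bash
python3 m.py
```

```text
t 8.45 shift [-0.19 -0.03 -0.08] turn [-0.0006 -0.0006 -0.5206]
pos [569.64 101.77  75.32] yaw -0.6006 F [-1.9  3.1  5.5] M [0.865 0.633 0.068] w 13.0 gf 58.8
q6 0.5137005173947182 e6 0.08818747708573937
```

Call:
servo_tool --rows '[[[10, 0, 0, 0, 0, 0, 0.025], [10, 0, 0, 0, 0, 0, 0.05]]]'

```text
clock: 8.7
position: [569.7, 101.8, 75.3]
ee_rot: [0.948, -0.32, 0.0, -0.0]
contact_force: [-2.8, 2.9, 6.3]
gripper_width: 13.0
grasp_force: 58.8
```

```bash
python3 m.py
```

```text
t 8.7 shift [-0.19  0.04 -0.08] turn [-0.0007 -0.0006 -0.5705]
pos [569.68 101.81  75.32] yaw -0.6505 F [-2.8  2.9  6.3] M [0.813 0.654 0.014] w 13.0 gf 58.8
q6 0.46372875100141414 e6 0.0881935958750546
```

Call:
servo_tool --rows '[[[10, 0, 0, 0, 0, 0, 0.025], [10, 0, 0, 0, 0, 0, 0.05]]]'

```text
clock: 8.95
position: [569.7, 101.9, 75.3]
ee_rot: [0.939, -0.343, 0.0, -0.0]
contact_force: [-1.4, 3.3, 5.2]
gripper_width: 13.1
grasp_force: 58.8
```

```bash
python3 m.py
```

```text
t 8.95 shift [-0.2   0.1  -0.07] turn [-8.000e-04 -6.000e-04 -6.206e-01]
pos [569.72 101.85  75.33] yaw -0.7006 F [-1.4  3.3  5.2] M [0.848 0.632 0.036] w 13.1 gf 58.8
q6 0.41369986548204524 e6 0.08827668149024248
```

Call:
servo_tool --rows '[[[10, 0, 0, 0, 0, 0, 0.025], [10, 0, 0, 0, 0, 0, 0.05]]]'

```text
clock: 9.2
position: [569.7, 101.9, 75.3]
ee_rot: [0.93, -0.367, 0.0, -0.0]
contact_force: [-2.1, 3.2, 4.2]
gripper_width: 13.0
grasp_force: 58.8
```

```bash
python3 m.py
```

```text
t 9.2 shift [-0.18  0.14 -0.08] turn [-0.0009 -0.0007 -0.6706]
pos [569.73 101.88  75.32] yaw -0.7506 F [-2.1  3.2  4.2] M [0.882 0.642 0.041] w 13.0 gf 58.8
q6 0.3636496977031364 e6 0.08841692470014095
```

Call:
servo_tool --rows '[[[10, 0, 0, 0, 0, 0, 0.025], [10, 0, 0, 0, 0, 0, 0.05]]]'

```text
clock: 9.45
position: [569.8, 101.9, 75.3]
ee_rot: [0.921, -0.39, 0.0, -0.001]
contact_force: [-2.6, 3.3, 5.1]
gripper_width: 13.0
grasp_force: 58.8
```

```bash
python3 m.py
```

```text
t 9.45 shift [-0.19  0.2  -0.07] turn [-1.100e-03 -7.000e-04 -7.207e-01]
pos [569.78 101.9   75.33] yaw -0.8007 F [-2.6  3.3  5.1] M [0.899 0.546 0.033] w 13.0 gf 58.8
q6 0.3136065474306861 e6 0.0883939303457737
```

Call:
servo_tool --rows '[[[10, 0, 0, 0, 0, 0, 0.025], [10, 0, 0, 0, 0, 0, 0.05]]]'

```text
clock: 9.7
position: [569.8, 101.9, 75.3]
ee_rot: [0.911, -0.413, 0.0, -0.001]
contact_force: [-0.9, 4.5, 5.3]
gripper_width: 13.1
grasp_force: 58.8
```

```bash
python3 m.py
```

```text
t 9.7 shift [-0.18  0.22 -0.08] turn [-1.100e-03 -7.000e-04 -7.707e-01]
pos [569.78 101.91  75.33] yaw -0.8507 F [-0.9  4.5  5.3] M [1.036 0.609 0.037] w 13.1 gf 58.8
q6 0.2635629371580293 e6 0.08938138838857412
```

Call:
servo_tool --rows '[[[10, 0, 0, 0, 0, 0, 0.025], [10, 0, 0, 0, 0, 0, 0.05]]]'

```text
clock: 9.95
position: [569.8, 102.0, 75.3]
ee_rot: [0.9, -0.435, 0.0, -0.001]
contact_force: [-2.2, 3.1, 5.6]
gripper_width: 13.0
grasp_force: 58.8
```

```bash
python3 m.py
```

```text
t 9.95 shift [-0.13  0.3  -0.06] turn [-1.1e-03 -8.0e-04 -8.2e-01]
pos [569.81 101.98  75.34] yaw -0.9 F [-2.2  3.1  5.6] M [1.116 0.608 0.239] w 13.0 gf 58.8
q6 0.2140205397510633 e6 -0.09486811235547066
```

Contact: Mz jumped to 0.24 N m between yaw -0.85 and -0.90. I'll nip to about -1.045, which is 8 to 11° past contact.

Call:
servo_tool --rows '[[[10, 0, 0, 0, 0, 0, 0.025], [10, 0, 0, 0, 0, 0, 0.05]]]'

```text
clock: 10.2
position: [569.8, 102.0, 75.3]
ee_rot: [0.889, -0.457, 0.0, -0.001]
contact_force: [-1.4, 3.9, 6.0]
gripper_width: 13.0
grasp_force: 58.8
```

```bash
python3 m.py
```

```text
t 10.2 shift [-0.11  0.34 -0.08] turn [-1.100e-03 -8.000e-04 -8.699e-01]
pos [569.84 102.01  75.32] yaw -0.9499 F [-1.4  3.9  6. ] M [1.108 0.578 0.226] w 13.0 gf 58.8
q6 0.16406432925234313 e6 -0.12489587534219027
```

Call:
servo_tool --rows '[[[10, 0, 0, 0, 0, 0, 0.025], [10, 0, 0, 0, 0, 0, 0.05]]]'

```text
clock: 10.45
position: [569.9, 102.0, 75.3]
ee_rot: [0.878, -0.479, 0.0, -0.001]
contact_force: [-1.0, 3.4, 4.2]
gripper_width: 13.2
grasp_force: 58.8
```

```bash
python3 m.py
```

```text
t 10.45 shift [-0.1   0.37 -0.1 ] turn [-1.200e-03 -8.000e-04 -9.199e-01]
pos [569.87 102.01  75.3 ] yaw -0.9999 F [-1.   3.4  4.2] M [1.172 0.544 0.293] w 13.2 gf 58.8
q6 0.11407468099319938 e6 -0.15250582247972488
```

Call:
servo_tool --rows '[[[10, 0, 0, 0, 0, 0, 0.02], [10, 0, 0, 0, 0, 0, 0.04], [10, 0, 0, 0, 0, 0, 0.04], [10, 0, 0, 0, 0, 0, 0.04]]]'

```text
clock: 10.95
position: [569.9, 102.0, 75.3]
ee_rot: [0.868, -0.497, 0.0, -0.001]
contact_force: [-1.4, 4.3, 5.3]
gripper_width: 13.1
grasp_force: 58.8
```

```bash
python3 m.py
```

```text
t 10.95 shift [-0.08  0.41 -0.08] turn [-1.300e-03 -8.000e-04 -9.593e-01]
pos [569.9  102.04  75.32] yaw -1.0393 F [-1.4  4.3  5.3] M [1.224 0.528 0.234] w 13.1 gf 58.8
q6 0.07470157767277609 e6 -0.23887203074991703
```

Nipped about 9 to 10° past contact. Now release, lift and move over the bleed button.

Call:
servo_tool --rows '[[[16, 0, 0, 0, 0, 0, 0], [22, 0, 0, 0, 0, 0, 0], [27, 0, 0, 0, 0, 0, 0], [27, 0, 0, 0, 0, 0, 0], [27, 0, 0, -10, 0, 0, 0], [27, 0, 0, -25, 0, 0, 0], [27, 0, 0, -45, 0, 0, 0], [27, 0, 0, -55, 0, 0, 0], [20, 0, 0, -55, 0, 0, 0]]]'

```text
clock: 12.08
position: [569.9, 101.8, 131.3]
ee_rot: [0.868, -0.497, 0.001, -0.001]
contact_force: [-1.2, 0.0, -0.8]
gripper_width: 20.0
grasp_force: 0.0
```

```bash
python3 -c "
from h import *
goal([636.6,102.5,110],-1.04)"
```

```text
t 12.07 shift [ 33.16 -57.81  21.47] turn [-0.0027 -0.0002  0.0002]
pos [569.91 101.79 131.31] yaw -1.0398 F [-1.2  0.  -0.8] M [ 0.043  0.036 -0.004] w 20.0 gf 0.0
```

Call:
servo_tool --rows '[[[0, 8, -14, 0, 0, 0, 0], [0, 16, -28, 0, 0, 0, 0], [0, 25, -43, 0, 0, 0, 0], [0, 33.2, -57.8, 0, 0, 0, 0], [0, 33.2, -57.8, 10, 0, 0, 0], [0, 33.2, -57.8, 21, 0, 0, 0], [0, 33.2, -57.8, 21, 0, 0, 0]]]'

```text
clock: 12.95
position: [634.3, 101.7, 107.0]
ee_rot: [0.868, -0.497, -0.001, 0.002]
contact_force: [0.3, -0.6, 0.7]
gripper_width: 0.1
grasp_force: 0.0
```

```bash
python3 -c "
from h import *
goal([636.6,102.5,90],-1.04)
im=arm.get_image('top')[:,:,::-1][150:250,210:330]; im2=arm.get_image('scene')[:,:,::-1][180:280,220:320]
cv2.imwrite('pics/d.png',np.hstack([cv2.resize(im,(420,350)),cv2.resize(im2,(350,350))]))"
```

```text
t 12.95 shift [ 0.55 -2.48 17.01] turn [0.0041 0.001  0.0001]
pos [634.25 101.74 107.02] yaw -1.0399 F [ 0.3 -0.6  0.7] M [ 0.005 -0.017 -0.016] w 0.1 gf 0.0
```

View pics/d.png

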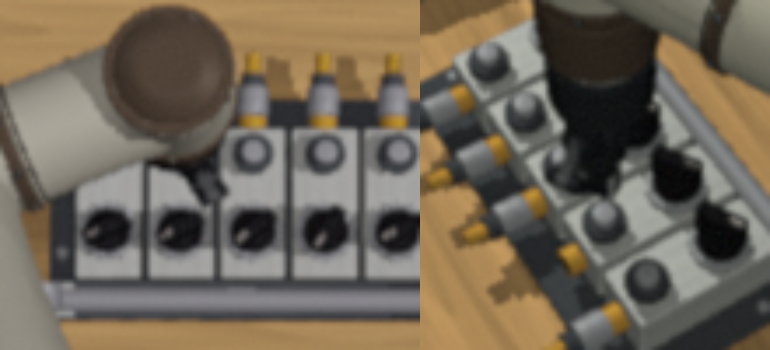

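The bare line's knob has turned and the closed fingers hang over its button. I'll correct by 2.5 mm and descend gently.

Call:
servo_tool --rows '[[[0, 0.5, -2.5, 5, 0, 0, 0], [0, 0.5, -2.5, 10, 0, 0, 0], [0, 0.5, -2.5, 15, 0, 0, 0], [0, 0.5, -2.5, 20, 0, 0, 0], [0, 0.5, -2.5, 20, 0, 0, 0]]]'

```text
clock: 13.68
position: [638.1, 102.8, 88.3]
ee_rot: [0.868, -0.497, -0.0, 0.0]
contact_force: [0.1, 0.0, -0.1]
gripper_width: 0.1
grasp_force: 0.0
```

Call:
servo_tool --rows '[[[0, 0, 0, 2, 0, 0, 0], [0, 0, 0, 4, 0, 0, 0], [0, 0, 0, 4, 0, 0, 0]]]'

```text
clock: 14.05
position: [638.3, 102.9, 84.8]
ee_rot: [0.868, -0.497, -0.0, 0.0]
contact_force: [-0.1, 0.4, 0.4]
gripper_width: -0.1
grasp_force: 0.0
```

Call:
servo_tool --rows '[[[0, 0, 0, 2, 0, 0, 0], [0, 0, 0, 3, 0, 0, 0], [0, 0, 0, 3, 0, 0, 0]]]'

```text
clock: 14.42
position: [638.4, 102.9, 81.8]
ee_rot: [0.868, -0.497, -0.0, 0.0]
contact_force: [-0.2, 0.5, 0.5]
gripper_width: -0.2
grasp_force: 0.0
```

Call:
servo_tool --rows '[[[0, -0.8, 1.4, 1, 0, 0, 0], [0, -0.8, 1.4, 3, 0, 0, 0], [0, -0.8, 1.4, 3, 0, 0, 0]]]'

```text
clock: 14.8
position: [636.7, 103.0, 79.2]
ee_rot: [0.868, -0.497, -0.0, 0.0]
contact_force: [-0.3, 0.3, 2.1]
gripper_width: -0.0
grasp_force: 1.1
```

Call:
servo_tool --rows '[[[0, 0, 0, 2, 0, 0, 0], [0, 0, 0, 3, 0, 0, 0], [0, 0, 0, 3, 0, 0, 0]]]'

```text
clock: 15.18
position: [636.8, 103.0, 76.2]
ee_rot: [0.868, -0.497, 0.0, 0.0]
contact_force: [-1.4, -0.7, 4.3]
gripper_width: 0.1
grasp_force: 2.2
```

Call:
servo_tool --rows '[[[0, 0, 0, 1, 0, 0, 0], [0, 0, 0, 2, 0, 0, 0], [0, 0, 0, 2, 0, 0, 0]]]'

```text
clock: 15.55
position: [636.8, 103.0, 74.3]
ee_rot: [0.868, -0.497, 0.0, 0.0]
contact_force: [-3.3, 0.9, 5.8]
gripper_width: -0.1
grasp_force: 2.9
```

Force is rising along the button spring (5.8 N). Press to the stop, hold for a second, then release.

Call:
servo_tool --rows '[[[0, 0, 0, 0.7, 0, 0, 0], [0, 0, 0, 1.3, 0, 0, 0], [0, 0, 0, 1.3, 0, 0, 0], [0, 0, 0, 1.3, 0, 0, 0], [0, 0, 0, 1.3, 0, 0, 0], [0, 0, 0, 1.3, 0, 0, 0], [0, 0, 0, 1.3, 0, 0, 0], [0, 0, 0, 1.3, 0, 0, 0], [0, 0, 0, 1.3, 0, 0, 0], [0, 0, 0, 1.3, 0, 0, 0]]]'

```text
clock: 16.8
position: [636.9, 103.0, 74.1]
ee_rot: [0.868, -0.497, 0.0, -0.0]
contact_force: [-3.8, -0.1, 9.4]
gripper_width: 0.1
grasp_force: 5.0
```

The force rose to 9.4 N with no further travel, so the button is at its stop after about 6 mm. Lifting off.

Call:
servo_tool --rows '[[[0, 0, 0, -5, 0, 0, 0], [0, 0, 0, -15, 0, 0, 0], [0, 0, 0, -35, 0, 0, 0], [0, 0, 0, -60, 0, 0, 0], [0, 0, 0, -90, 0, 0, 0], [0, 0, 0, -110, 0, 0, 0], [0, 0, 0, -110, 0, 0, 0]]]'

```text
clock: 17.68
position: [637.9, 103.3, 184.2]
ee_rot: [0.868, -0.497, 0.001, -0.002]
contact_force: [-0.5, 0.7, -0.4]
gripper_width: -0.1
grasp_force: 0.0
```

```bash
python3 -c "
from h import *
goal([636.6,102.5,180],-1.04)
print(arm.job_done())"
```

```text
t 17.68 shift [-0.02  1.56  4.24] turn [-0.0041 -0.0007  0.0002]
pos [637.94 103.26 184.25] yaw -1.0398 F [-0.5  0.7 -0.4] M [ 0.004  0.021 -0.001] w -0.1 gf 0.0
the job is handed in; nothing more can be done
None
```

I shut the bare line's valve to an estimated 8–11° past first contact, held its bleed button at its stop for about a second, released it, and handed the job in at 17.7 s; no verdict came back.

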